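# Snap a housing shut in the lever press

### The job

Slide the small electronics housing along the press's channel, in under the finger guard, until it is fully home against the end stop. Then pull the sprung lever down until the housing's proud lid has snapped fully shut, keep it firmly pressed for about a second without crushing the housing, and ease the lever slowly all the way back up to its rest, never letting it fly back. Leave the closed housing under the ram and leave the other things on the desk alone.

Things in the scene. Friction and masses are not known exactly. Their poses are not given: they have to be found in the camera images.
- press: Grey lever press, fixed. Origin on the desk (z = 0) below the ram axis; x along the channel from its open front to the column, y left, z up. Base plate 120 mm wide, x -150 to +100 mm; its top (bed) at z = 20. Channel: rails 10 high, 10 wide, inner faces at y = +-31.5, x -150 to +30. End stop: block 22 high, face at x = +25. Grey head: front x = -22, 70 wide, z 80 to 205; column top 225.
- seat (a point): Point on the press's bed below the ram (press-local 0, 0, 20 mm): the housing's origin is here when it is fully home against the end stop. Axes as the press.
- guard_lip (a point): Middle of the front lower edge of the press's steel finger guard (press-local -45, 0, 72 mm): a plate 5 mm thick and 92 mm wide, 52 mm above the bed, running from here back over the ram, so that nothing comes at the ram or the seated housing from straight above; the head stands on it from x = -22 mm back.
- ram: Steel ram of the press, a round bar 20 mm across; origin at the middle of its lower end, 53 mm above the bed at rest. Geared to the lever: 22 mm down per rad. Below it a foot 32 mm across and 6 mm thick on a setting screw: its underside is 10 to 16 mm below the ram's end, set differently each time (4 to 10 mm above a proud lid).
- lever (a joint): Lever angle, rad: 0 at rest (pointing to the front, 50 deg above level), growing as the grip is pulled down and to the front; limit 0.95. The return spring pushes about 3 N at the grip at rest, 5 N far down; pressing the lid down adds about 6 N. The lid is home somewhere between 0.4 and 0.7 rad, as the foot is set: it must be felt. Flies back if let go.
- lever_hinge (a point): Point on the lever's axis of rotation, level with the middle of the grip sideways (press-local 22, 145, 150 mm). The axis is press-local y.
- lever_grip (a point): Middle of the lever's grip: black round bar, 22 mm in diameter, 70 mm long, parallel to press-local y, 150 mm from the axis, sticking out to the left of the lever arm (14 mm rod at press-local y = 100 mm). At rest at press-local (-74, 145, 265) mm.
- housing: Loose grey electronics housing, 50 mm along x, 60 mm along y, body 24 mm high, about 0.1 kg, with a white 4 mm lid above. Stands in the channel's front part. Origin at the centre of its underside; axes as the press's.
- cap (a joint): Lid of the housing, m: 0 = stands 5 mm proud (top 33 mm above the housing's underside), 0.005 = shut (top 28 mm). It takes about 40 N to push down and stays where it is pushed.
- flange_sleeve: Bystander: blue-grey flanged sleeve standing on the desk to the right of the press, 54 mm across, 69 mm high. Origin at the centre of its underside.
- memory_stick: Bystander: memory stick lying to the right of the channel, 17 x 56 x 8 mm. Origin at the centre of its underside.
- eraser: Bystander: black block 22 x 48 x 16 mm lying behind the sleeve, to the right of the press. Origin at the centre of its underside.
- tape_roll: Bystander: roll of tape lying to the left of the press's column, 100 mm across, 25 mm high. Origin at the centre of its underside.
Not all that is in view belongs to the job. What is meant by the housing is not purple, and is the larger of those in its own colour.

How it is judged (in metres and radians):
On the way, in this order (a step that is already met when the one before it is completed fails the run):
1. the housing, its lid still proud, is fully home against the end stop under the ram (horizontal distance between housing and seat below 0.005 m and value of joint cap below 0.003 m and value of joint lever below 0.3 rad), for 0.2 s.
2. the lid is fully shut and the ram keeps pressing on it for at least half a second (value of joint cap above 0.0042 m and contact force between ram and housing above 10 N and horizontal distance between housing and seat below 0.006 m), for 0.5 s.
3. the lever is back up at its rest (value of joint lever below 0.06 rad), for 0.2 s.
At the end, for the whole second after the job is handed in: The lever is back up at rest (within 0.06 rad), the housing's lid is shut (at least 4.2 of its 5 mm) and the housing stands at rest on the bed under the ram, within 6 mm of fully home (value of joint lever below 0.06 rad and value of joint cap above 0.0042 m and horizontal distance between housing and seat below 0.006 m and height (world z) of housing below 0.024 m and linear speed of housing below 0.02 m/s); the robot touches nothing.
It fails at once if the lever flies back (returns faster than 1.2 rad/s) (velocity of joint lever below -1.2 rad/s).
It fails at once if the housing is crushed (the ram presses it with more than 250 N) (contact force between ram and housing above 250 N).
It fails at once if a bystander is moved by more than 20 mm (distance of any of flange_sleeve, memory_stick, eraser, tape_roll from where it was at the start of the episode above 0.02 m).
It also fails if it takes over 67 s, if anything falls off the work surface, if the arm or the gripper's body presses on something with over 40 N, if the wrist force passes 120 N, or if a joint passes its speed limit or range.

### The arm

A 6-joint arm with a two-finger parallel gripper is mounted at the origin on a cart in front of the work surface, level with it; the furniture and walls round the work are solid. World frame = base frame: x ahead of the robot, y to its left, z up, the work surface at z = 0. Lengths are in mm, angles in rad, forces in N, time in s.
With the tool pointing down it reaches from about 275 to 750 mm from the base axis. Payload 10.2 kg.
Tool frame: the origin (TCP) lies midway between the tips of the shut fingers; the grasp point (between the pads) lies 19 mm behind it; z points along the fingers, y is the line along which they close (so a half turn about z gives the same grasp; the last joint's range is limited). The gripper opens to 85 mm and grips with 20 to 120 N. Pads are 22 mm wide; open, the fingers measure 114 mm over their backs; the gripper's body (76 mm by 85 mm) begins 54 mm behind the grasp point. The pads swing forward as they close: fully open they stand 13 mm farther back than shut.
Start: joints at [0.924, 0.313, 1.498, -0, 1.331, -0.223], TCP at [215.907, 478.555, 196.794] pointing down, gripper open.
Joint ranges: [-2.94, 2.94], [-0.97, 2.17], [0.19, 2.56], [-1.23, 4.37], [0.02, 3.11], [-2.88, 2.88]. Speed limits (rad/s): [2.39, 2.39, 3.01, 3.14, 3.14, 3.14].

### API

Orientations are given as a unit quaternion [w, x, y, z].
In Python, from rig import ctrl, capture, camera_info gives the robot as it stands.
- The arm moves only by the tool apply_moves, never from a script. Its argument "targets" is a list of rows, each a list of 3 entries, a list of its own where there are three numbers: the finger opening in mm, from 0 to 85.4, then the shift along the world's x, y, z in mm, then the turn, a rotation vector about the world's x, y, z in degrees. In form: [[grip, [dx, dy, dz], [rx, ry, rz]], ...]. A call has 1 to 20 rows; each row is the pose to reach, as a shift and turn from the pose commanded when the call began; what a row does not reach only later rows make up. A row lasts 1/10 s, in which the tool goes at most 50 mm and 8.59 degrees, less where a joint would pass 70% of its speed; a pose out of reach is approached as far as the arm can. A call with a gripper value outside its range is refused whole. The fingers move at their own pace and stop on an object; "squeeze" is the grip in N (left out, the last holds). Time passes only in rows, so rows that repeat a pose let the fingers close. It gives the time, the measured TCP pose, the force, the opening and the grip force at its end, in the units of the state.
- ctrl.sense(): the state, without advancing time (a new reading comes with each control period).
- capture(name): name is "scene" or "side" or "wrist"; returns (picture, depth): 420x560x3 uint8, blue, green, red; 420x560 float32, mm along the optical axis (not along the pixel's ray), 0 where there is no reading.
- camera_info(name): a dict with "vfov" (degrees; the focal length in pixels is half the picture's height over the tangent of half this angle, whatever the lens; pixels are square), "cx", "cy" (the principal point, pixels), "extrinsics" (4x4, takes a point from camera to world coordinates). Camera axes: x right, y down, z forward; pixel columns grow to the right and rows downward; lengths in mm; the calibration is good to about 2 mm. A picture is of the moment at which its call begins: read the wrist's pose just before it. camera_info takes no time and is no camera call; for the wrist camera it gives the pose at the moment of the call.
- ctrl.finish_job(): hands the job in; it is judged then, once.
The state is a dict: "time_s": time; "joints": joint angles; "dq": joint speeds; "tau": joint torques, N m; "eef_pos": TCP position; "ee_rot": TCP orientation; "force": force on the tool from outside, world axes, zero at the start; "wrist_torque": the same for the moment, N m; "grip_width": opening from 0.0 (shut) to 1.0 (fully open); "grip_force": force on a finger pad.
Only numpy, scipy, OpenCV 4.12 (cv2) and the standard library are available. Lean on these libraries where they do the work, as an engineer would, in place of code of your own. Each camera call takes 0.05 s, during which the arm holds its last target. There are 200 camera calls.

## Working session

There is one attempt and no reset: what is moved stays moved. The work goes in short steps, Python scripts to look and compute and a tool call to move; the robot and the scene stay as the last step left them, time stands still between calls to the robot, and variables do not carry over. Pictures are saved under pics/ and viewed, at most 12 in all, crops included, and the job is handed in when it is done.

Besides the shell and the picture viewer there is one more tool, called after "Call:" as name(argument=value, ...), one argument or row to a line, values as JSON. apply_moves: Moves the arm, as the interface text tells. Its arguments: {"type":"object","properties":{"targets":{"type":"array","items":{"type":"array"}},"squeeze":{"type":"number"}},"required":["targets"]}

```bash
mkdir -p pics; cat > h.py <<'E'
import numpy as np, cv2
from rig import ctrl, capture, camera_info
def cap(name,save=None):
    i=camera_info(name); p,d=capture(name); p=p.copy()
    if save: cv2.imwrite('pics/'+save,p)
    f=p.shape[0]/2/np.tan(np.radians(i['vfov'])/2)
    v,u=np.mgrid[:p.shape[0],:p.shape[1]]
    c=np.stack([(u-i['cx'])/f*d,(v-i['cy'])/f*d,d,np.ones_like(d)],-1)
    w=(c@np.array(i['extrinsics']).T)[...,:3]; w[d==0]=np.nan
    return p,d,w
E
python3 - <<'E'
from h import *
p,d,w=cap('scene','s0.png'); np.save('s0.npy',w)
p,d,w=cap('side','d0.png'); np.save('d0.npy',w)
print(ctrl.sense()); print(camera_info('scene'),camera_info('side'))
E
```

```text
{'time_s': 0.1, 'joints': array([ 9.23606768e-01,  3.13388707e-01,  1.49836887e+00,  1.88222922e-05,
        1.33100110e+00, -2.23410151e-01]), 'dq': array([ 0.00106868, -0.00259309, -0.00165574,  0.00139637,  0.0021825 ,
        0.0012878 ]), 'tau': array([ 2.79074047e-03, -4.12895858e+01, -2.60139227e+01, -5.53255302e-05,
        2.99318352e-03, -7.27858742e-05]), 'eef_pos': array([215.7277223 , 478.33232422, 196.2921391 ]), 'ee_rot': array([-2.54134082e-04,  2.10309870e-01,  9.77634604e-01, -5.24788211e-04]), 'force': array([-0.44839574,  0.08497147, -0.82670127]), 'wrist_torque': array([-0.00690376,  0.03013666,  0.00070761]), 'grip_force': 0.0, 'grip_width': 0.9957486457227369}
{'vfov': 42.14295873437916, 'cx': 275.0999263547624, 'cy': 221.07457001940125, 'extrinsics': array([[ 7.91406894e-01, -3.64029848e-01,  4.91077792e-01,
        -1.12832043e+02],
       [-6.11157631e-01, -4.54489961e-01,  6.48016377e-01,
        -1.01718096e+03],
       [-1.27073772e-02, -8.12970568e-01, -5.82166108e-01,
         9.19793745e+02],
       [ 0.00000000e+00,  0.00000000e+00,  0.00000000e+00,
         1.00000000e+00]])} {'vfov': 50.11934360014697, 'cx': 272.2700133092433, 'cy': 216.5051310943835, 'extrinsics': array([[ 9.98441654e-01,  3.97244940e-02, -3.91947548e-02,
         5.60296850e+02],
       [ 5.43619370e-02, -5.33621935e-01,  8.43974176e-01,
        -1.03430257e+03],
       [ 1.26112662e-02, -8.44789675e-01, -5.34949868e-01,
         7.23196312e+02],
       [ 0.00000000e+00,  0.00000000e+00,  0.00000000e+00,
         1.00000000e+00]])}
```

View pics/s0.png

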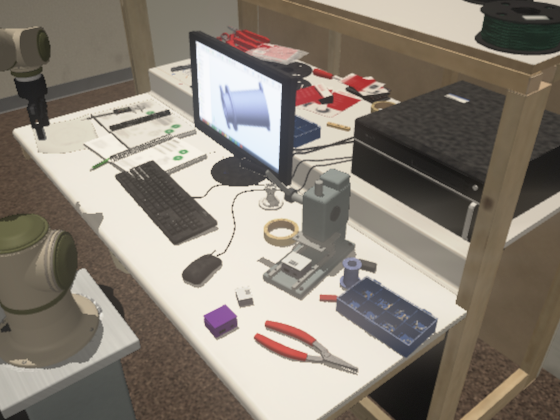

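View pics/d0.png

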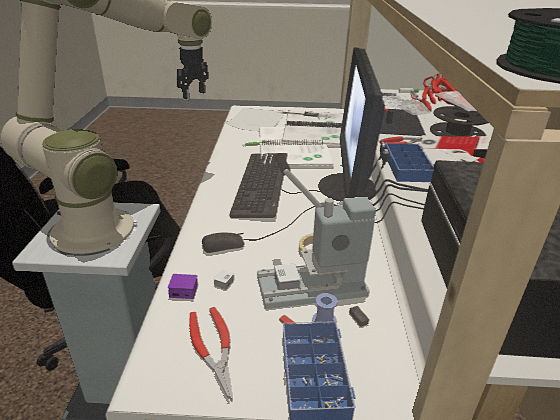

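Candidates: the grey box in the channel, scene (297,262) / side (287,272); a smaller grey box at scene (245,296) / side (224,280); a purple box at scene (220,320). The one in the channel fits: it isn't purple and it's the larger grey one. I'll confirm it with a crop.

```bash
python3 - <<'E'
from h import *
a=np.load('s0.npy');b=np.load('d0.npy')
for n,w,pts in (('s',a,[(297,262),(245,292),(220,316),(282,232),(352,268),(328,298),(369,266),(275,280),(325,215)]),('d',b,[(287,270),(224,278),(182,285),(325,300),(287,320),(358,315),(265,285)])):
    for u,v in pts: print(n,u,v,np.nanmedian(w[v-1:v+2,u-1:u+2].reshape(-1,3),0).round(1))
P=np.concatenate([a.reshape(-1,3),b.reshape(-1,3)]);P=P[~np.isnan(P).any(1)]
x0,y0=350,-380
m=(P[:,0]>x0)&(P[:,0]<x0+450)&(P[:,1]>y0)&(P[:,1]<y0+500)&(P[:,2]<320)&(P[:,2]>-20);P=P[m];np.save('P.npy',P)
for lo,hi in((15,25),(26,34),(45,60),(200,210)):
    q=P[(P[:,2]>lo)&(P[:,2]<hi)]; print(lo,hi,len(q),np.percentile(q,[2,50,98],axis=0).round(0).tolist())
H=np.zeros((500,450)); 
for x,y,z in P[np.argsort(P[:,2])]: H[int(499-(y-y0)),int(x-x0)]=max(z,1)
H=cv2.dilate(H,np.ones((3,3)))
im=cv2.applyColorMap(np.clip(np.where(H<80,H*2.2,175+(H-80)*.4),0,255).astype(np.uint8),cv2.COLORMAP_JET)
s=cv2.imread('pics/d0.png')[190:340,150:400]; s=cv2.resize(s,None,fx=1.4,fy=1.4,interpolation=2)
o=np.zeros((500,800,3),np.uint8);o[:, :450]=im;o[:210,450:800]=s
c=cv2.resize(cv2.imread('pics/s0.png')[160:310,200:400],None,fx=1.75,fy=1.75,interpolation=2);o[220:482,450:800]=c
cv2.imwrite('pics/c1.png',o)
E
```

```text
s 297 262 [ 555.6 -222.5   50.7]
s 245 292 [ 410.5 -202.4   19.8]
s 220 316 [ 314.8 -240.8   30.8]
s 282 232 [647.4 -44.9  -1.4]
s 352 268 [ 632.3 -335.6   67.3]
s 328 298 [ 563.5 -331.8    5.9]
s 369 266 [ 719.2 -313.8   14.3]
s 275 280 [ 495.  -211.    17.5]
s 325 215 [ 633.8 -230.6  164. ]
d 287 270 [ 558.5 -208.2   52.4]
d 224 278 [ 408.5 -211.6   21.5]
d 182 285 [ 317.6 -255.    32.5]
d 325 300 [ 642.7 -309.7   56.9]
d 287 320 [ 562.9 -325.1    7.7]
d 358 315 [ 718.4 -306.4   15.5]
d 265 285 [ 508.1 -227.1   19.6]
15 25 5748 [[360.0, -373.0, 15.0], [570.0, -220.0, 19.0], [734.0, 108.0, 25.0]]
26 34 1720 [[354.0, -369.0, 26.0], [570.0, -228.0, 30.0], [722.0, -34.0, 34.0]]
45 60 1125 [[533.0, -340.0, 46.0], [572.0, -218.0, 52.0], [735.0, 95.0, 59.0]]
200 210 1117 [[598.0, -227.0, 200.0], [667.0, -201.0, 204.0], [752.0, 80.0, 209.0]]
```

View pics/c1.png

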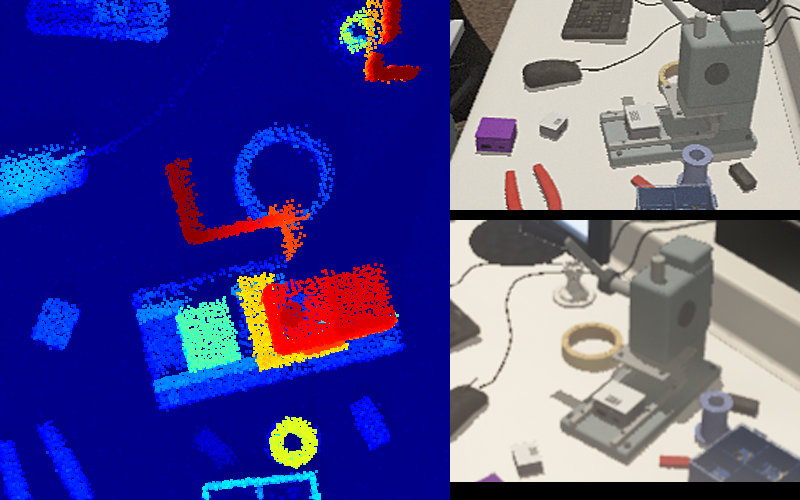

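```bash
python3 - <<'E'
from h import *
from scipy.optimize import minimize
P=np.load('P.npy')
R0=lambda t:np.array([[np.cos(t),-np.sin(t)],[np.sin(t),np.cos(t)]])
reg=(P[:,0]>470)&(P[:,0]<760)&(P[:,1]>-290)&(P[:,1]<-90)
P=P[reg]
def cls(lo,hi): return P[(P[:,2]>lo)&(P[:,2]<hi)]
lid=cls(49,56); lid=lid[(lid[:,0]<605)]
r=cv2.minAreaRect(lid[:,:2].astype(np.float32));print('lid',r,np.median(lid[:,2]))
# press: smooth outlier cost on labelled boxes (local x0,x1,y0,y1)
plate=cls(14,33); guard=cls(70,80); 
top=cls(200,208)
print(len(plate),len(guard),len(top))
def out(q,b):  # distance outside box
    d=np.maximum(np.maximum(b[0]-q[:,0],q[:,0]-b[1]),np.maximum(b[2]-q[:,1],q[:,1]-b[3]));return d
def cost(p,v=0):
    R=R0(p[2]);L=lambda S:(S[:,:2]-p[:2])@R
    c=[]
    for S,b in((plate,(-150,100,-60,60)),(guard,(-45,200,-46,46)),(top,(-22,200,-35,35))):
        d=out(L(S),b); c.append(np.minimum(np.maximum(d,0),6).mean()*1.0)
        # coverage: want edges touched -> percentile extents match
        q=L(S); lo=np.percentile(q,1.5,axis=0);hi=np.percentile(q,98.5,axis=0)
        if S is plate: e=[lo[0]+150,lo[1]+60]
        elif S is guard: e=[lo[0]+45,lo[1]+46,hi[1]-46]
        else: e=[lo[1]+35,hi[1]-35,lo[0]+22]
        if v: print(lo,hi)
        c.append(.1*np.abs(e).sum())
    return sum(c)
best=min((minimize(cost,[640+dx,-205+dy,t],method='Nelder-Mead',options=dict(maxiter=2000,xatol=.01,fatol=1e-4)) for dx in(-10,10) for dy in(-8,8) for t in(.15,.25)),key=lambda r:r.fun)
print(best.x,best.fun,np.degrees(best.x[2]));cost(best.x,1)
# rails' and head-front angle check
rail=cls(27.5,33);p=best.x;q=(rail[:,:2]-p[:2])@R0(p[2])
for s in(1,-1):
    k=q[(q[:,1]*s>28)&(q[:,1]*s<45)&(q[:,0]<20)];print('rail',len(k),np.percentile(k[:,1],[3,50,97]),np.polyfit(k[:,0],k[:,1],1))
k=(np.array(r[0])-p[:2])@R0(p[2]);print('lid local',k)
A=np.load('P.npy');q=np.c_[(A[:,:2]-p[:2])@R0(p[2]),A[:,2]]
g=q[(q[:,1]>111)&(q[:,1]<185)&(q[:,0]<0)&(q[:,0]>-130)&(q[:,2]>230)]
print('grip',len(g),g.mean(0),g.min(0),g.max(0))
E
```

```text
lid ((557.986572265625, -215.7329559326172), (52.17384719848633, 63.60615921020508), 14.090360641479492) 51.91648302048054
4218 1020 928
[ 6.42457043e+02 -1.96095152e+02  2.80653673e-01] 7.141231179517456 16.080270967751733
[-148.75381255  -60.96545322] [89.51997112 93.60392168]
[-45.00017499 -45.94937803] [86.93942636 45.26665516]
[-22.00071153 -34.9994809 ] [88.98966586 98.21433542]
rail 123 [31.85370132 39.13434797 44.54649056] [-3.01915337e-02  3.64301421e+01]
rail 318 [-40.6404163  -34.11589805 -28.71566456] [-3.09861021e-02 -3.61698417e+01]
lid local [-86.60488255   4.52748559]
grip 351 [-73.04943296 146.28113822 269.51551245] [-82.43316736 111.45544437 249.13185336] [-55.20554932 181.15746732 277.41877522]
```

```bash
python3 - <<'E'
from h import *
from scipy.optimize import minimize
A=np.load('P.npy')
R0=lambda t:np.array([[np.cos(t),-np.sin(t)],[np.sin(t),np.cos(t)]])
t=np.radians(14.25);R=R0(t);p=np.array([642.,-199.])
for it in range(3):
    q=np.c_[(A[:,:2]-p)@R,A[:,2]]
    z=q[:,2]
    def s(zl,zh,xl,xh,yl,yh): return q[(z>zl)&(z<zh)&(q[:,0]>xl)&(q[:,0]<xh)&(q[:,1]>yl)&(q[:,1]<yh)]
    pl=s(14,23,-165,-60,-70,70); gd=s(70,81,-60,-10,-60,60); tp=s(198,207,-40,60,-50,50)
    rr=s(27.5,33,-145,20,-50,-25); rl=s(27.5,33,-145,20,25,50)
    pc=lambda a,i,v:round(float(np.percentile(a[:,i],v)),1)
    print('plate x',pc(pl,0,2),'y',pc(pl,1,1),pc(pl,1,99),'guard x',pc(gd,0,2),'y',pc(gd,1,1),pc(gd,1,99),'top x',pc(tp,0,2),'y',pc(tp,1,1),pc(tp,1,99))
    sl=[]
    for k,S in((-36.5,rr),(36.5,rl)): 
        f=np.polyfit(S[:,0],S[:,1],1);sl.append(f[0]);print('rail',len(S),f,pc(S,1,3),pc(S,1,97))
    dx=np.mean([pc(gd,0,2)+45,pc(pl,0,2)+150,pc(tp,0,2)+22]);dy=np.mean([pc(gd,1,1)+pc(gd,1,99),pc(pl,1,1)+pc(pl,1,99)])/2
    p=p+R@[dx,dy]; print(p,dx,dy)
lid=s(49,56,-125,-50,-40,40);print('lid',cv2.minAreaRect(lid[:,:2].astype(np.float32)),np.percentile(lid,[2,98],axis=0))
g=s(230,300,-130,0,112,185);print('grip',np.percentile(g,[2,50,98],axis=0).round(1))
from scipy.optimize import least_squares
f=least_squares(lambda c:np.hypot(g[:,0]-c[0],g[:,2]-c[1])-11,[-74,265],loss='soft_l1');print('axis',f.x)
print('grip world',p+R@[-74,145],'rest cmp')
o=s(2,300,-400,-155,-60,60); print('front obstacles',len(o),np.percentile(o,[0,50,100],axis=0) if len(o) else '')
E
```

```text
plate x -148.1 y -56.2 61.9 guard x -43.5 y -42.5 48.9 top x -19.1 y -31.5 35.0
rail 347 [-1.34087132e-02 -3.34609458e+01] -38.4 -26.2
rail 134 [-1.02447596e-02  3.86675442e+01] 33.0 46.6
[ 643.2907712  -195.55115458] 2.1000000000000014 3.0249999999999986
plate x -150.2 y -59.2 58.8 guard x -45.6 y -45.5 45.8 top x -21.2 y -34.5 32.0
rail 384 [-2.19092915e-02 -3.63782059e+01] -41.4 -26.8
rail 127 [-1.37221940e-02  3.55900509e+01] 30.4 43.6
[ 643.29692503 -195.57538536] 3.552713678800501e-15 -0.02500000000000213
plate x -150.2 y -59.2 58.9 guard x -45.6 y -45.5 45.8 top x -21.2 y -34.5 32.0
rail 384 [-2.19092915e-02 -3.63532059e+01] -41.4 -26.8
rail 127 [-1.37221940e-02  3.56150509e+01] 30.4 43.7
[ 643.29692503 -195.57538536] 3.552713678800501e-15 -1.7763568394002505e-15
lid ((-87.64725494384766, 1.4620895385742188), (63.606143951416016, 52.17386245727539), 89.84039306640625) [[-111.68886819  -28.59506956   49.33585873]
 [ -63.29853142   29.5152759    54.57065786]]
grip [[-86.4 113.2 255.9]
 [-79.9 145.  271. ]
 [-65.5 175.1 276.3]]
axis [-73.13229157 263.75318304]
grip world [535.88161022 -73.25224713] rest cmp
front obstacles 696 [[-316.63758022  -59.82487705    2.00628578]
 [-239.621482     35.50086742   15.56777589]
 [-155.82621547   59.65810962   25.85060611]]
```

The crop shows the channel box at top-view (210,333): grey body, white lid, lid top at z≈52, 50×60 mm. It is clearly the larger grey one, so it's the housing. The press origin is at about (643.3, -195.6) with yaw 14°, and the grip, rails and plate sizes agree with the given ones.

First I swing round to the front of the channel, turning the tool's y axis onto the press's y.

Call:
apply_moves(
  targets=[
    [40, [45, -145, -20], [0, 0, -28]],
    [0, [90, -290, -40], [0, 0, -56]],
    [0, [219, -726, -47], [0, 0, -120]],
    [0, [219, -726, -47], [0, 0, -120]],
    [0, [219, -726, -47], [0, 0, -120]],
    [0, [219, -726, -47], [0, 0, -120]],
    [0, [219, -726, -47], [0, 0, -120]],
    [0, [219, -726, -47], [0, 0, -141.7]],
    [0, [219, -726, -47], [0, 0, -141.7]],
    [0, [219, -726, -47], [0, 0, -141.7]],
    [0, [219, -726, -47], [0, 0, -141.7]],
    [0, [219, -726, -47], [0, 0, -141.7]],
    [0, [219, -726, -47], [0, 0, -141.7]],
    [0, [219, -726, -47], [0, 0, -141.7]],
    [0, [219, -726, -47], [0, 0, -141.7]],
    [0, [219, -726, -47], [0, 0, -141.7]],
    [0, [219, -726, -47], [0, 0, -141.7]],
    [0, [219, -726, -47], [0, 0, -141.7]],
    [0, [219, -726, -47], [0, 0, -141.7]],
    [0, [219, -726, -47], [0, 0, -141.7]],
  ],
)

```text
time_s: 2.1
eef_pos: [434.9, -247.1, 149.9]
ee_rot: [-0.0, 0.992, 0.123, 0.0]
force: [-0.2, 0.5, -0.7]
grip_width: -0.001
grip_force: 0.0
```

Call:
apply_moves(
  targets=[
    [0, [20, 5, -20], [2.2, -8.9, 0]],
    [0, [40, 10, -30], [4.4, -17.8, 0]],
    [0, [55, 13, -40], [6.6, -26.7, 0]],
    [0, [63, 15.7, -50], [8.9, -35.6, 0]],
    [0, [63, 15.7, -60], [11.1, -44.5, 0]],
    [0, [63, 15.7, -70], [13.3, -53.4, 0]],
    [0, [63, 15.7, -90], [13.3, -53.4, 0]],
    [0, [63, 15.7, -105], [13.3, -53.4, 0]],
    [0, [63, 15.7, -117], [13.3, -53.4, 0]],
    [0, [63, 15.7, -117], [13.3, -53.4, 0]],
    [0, [63, 15.7, -117], [13.3, -53.4, 0]],
  ],
)

```text
time_s: 3.2
eef_pos: [498.2, -231.8, 33.3]
ee_rot: [-0.056, 0.88, 0.109, 0.459]
force: [0.1, 0.3, 0.2]
grip_width: -0.002
grip_force: 0.0
```

```bash
python3 - <<'E'
from h import *
p,d,w=cap('side','d1.png'); s=cv2.resize(p[150:350,150:400],None,fx=2.4,fy=2.4); cv2.imwrite('pics/d1c.png',s)
print(ctrl.sense()['eef_pos'],ctrl.sense()['joints'],ctrl.sense()['force'])
E
```

```text
[ 498.32994041 -231.89219397   33.70912863] [-1.12329673  0.56182386  2.11633246  1.43740526  0.94394376 -1.0026595 ] [-0.9711126   0.00664779  0.97823624]
```

View pics/d1c.png

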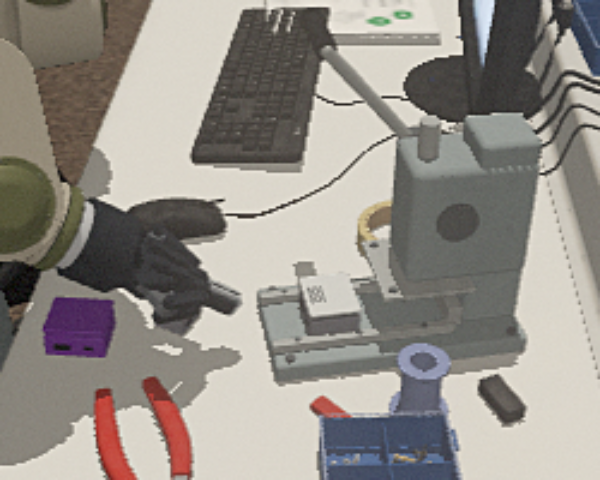

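Fingertips are at crop (240,300), in line with the channel, with the housing at (330,300). Pushing along the channel.

Call:
apply_moves(
  targets=[
    [0, [14.6, 3.6, 0], [0, 0, 0]],
    [0, [24.3, 6.0, 0], [0, 0, 0]],
    [0, [29.1, 7.3, 0], [0, 0, 0]],
    [0, [34.0, 8.5, 0], [0, 0, 0]],
    [0, [38.8, 9.7, 0], [0, 0, 0]],
    [0, [43.7, 10.9, 0], [0, 0, 0]],
    [0, [48.5, 12.1, 0], [0, 0, 0]],
    [0, [53.4, 13.3, 0], [0, 0, 0]],
    [0, [58.2, 14.5, 0], [0, 0, 0]],
    [0, [63.1, 15.7, 0], [0, 0, 0]],
    [0, [67.9, 16.9, 0], [0, 0, 0]],
    [0, [72.8, 18.1, 0], [0, 0, 0]],
    [0, [77.6, 19.4, 0], [0, 0, 0]],
    [0, [82.5, 20.6, 0], [0, 0, 0]],
    [0, [87.3, 21.8, 0], [0, 0, 0]],
    [0, [92.2, 23.0, 0], [0, 0, 0]],
    [0, [97.0, 24.2, 0], [0, 0, 0]],
    [0, [100.9, 25.2, 0], [0, 0, 0]],
    [0, [100.9, 25.2, 0], [0, 0, 0]],
  ],
)

```text
time_s: 5.15
eef_pos: [599.2, -206.3, 32.8]
ee_rot: [-0.056, 0.88, 0.109, 0.459]
force: [-0.4, 0.6, 0.2]
grip_width: 0.002
grip_force: 0.0
```

```bash
cat >> h.py <<'E'
PR=np.array([643.3,-195.6]);t_=np.radians(14.0);RR=np.array([[np.cos(t_),-np.sin(t_)],[np.sin(t_),np.cos(t_)]])
def loc(w): w=np.asarray(w); return np.concatenate([(w[...,:2]-PR)@RR,w[...,2:]],-1)
def lid():
    out=[]
    for n in('scene','side'):
        p,d,w=cap(n); q=loc(w).reshape(-1,3); q=q[~np.isnan(q).any(1)]
        q=q[(abs(q[:,1])<27)&(q[:,0]>-120)&(q[:,0]<0)&(q[:,2]>50.5)&(q[:,2]<55)]
        out.append((n,len(q),np.percentile(q,[2,98],axis=0).round(1).tolist() if len(q) else 0))
    return out
E
python3 - <<'E'
from h import *
s=ctrl.sense();print(loc(s['eef_pos']),s['force']);print(lid())
p,d,w=cap('side','d2.png'); s=cv2.resize(p[200:320,220:400],None,fx=3,fy=3); cv2.imwrite('pics/d2c.png',s)
E
```

```text
[-45.37732987   0.30208993  32.81461223] [-0.36131424  0.60497788  0.16395376]
[('scene', 122, [[-75.1, -26.2, 50.6], [-25.7, 26.4, 54.1]]), ('side', 199, [[-74.3, -26.5, 50.9], [-32.9, 25.4, 54.7]])]
```

View pics/d2c.png

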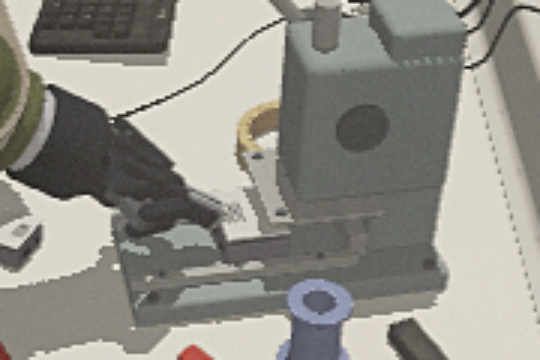

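The housing (crop (255,225)) is moving in under the guard ahead of the fingers. Continuing gently.

Call:
apply_moves(
  targets=[
    [0, [1.9, 0.5, 0], [0, 0, 0]],
    [0, [3.9, 1.0, 0], [0, 0, 0]],
    [0, [5.8, 1.5, 0], [0, 0, 0]],
    [0, [7.8, 1.9, 0], [0, 0, 0]],
    [0, [8.7, 2.2, 0], [0, 0, 0]],
    [0, [9.7, 2.4, 0], [0, 0, 0]],
    [0, [9.7, 2.4, 0], [0, 0, 0]],
  ],
)

```text
time_s: 6.0
eef_pos: [608.6, -204.1, 32.8]
ee_rot: [-0.056, 0.88, 0.108, 0.459]
force: [-0.8, 0.6, 0.5]
grip_width: 0.002
grip_force: 0.0
```

Call:
apply_moves(
  targets=[
    [0, [1.0, 0.2, 0], [0, 0, 0]],
    [0, [1.9, 0.5, 0], [0, 0, 0]],
    [0, [1.9, 0.5, 0], [0, 0, 0]],
  ],
)

```text
time_s: 6.3
eef_pos: [610.5, -203.6, 32.8]
ee_rot: [-0.056, 0.88, 0.108, 0.459]
force: [-0.2, -0.8, 0.2]
grip_width: 0.001
grip_force: 0.1
```

Call:
apply_moves(
  targets=[
    [0, [1.0, 0.2, 0], [0, 0, 0]],
    [0, [1.9, 0.5, 0], [0, 0, 0]],
    [0, [1.9, 0.5, 0], [0, 0, 0]],
  ],
)

```text
time_s: 6.6
eef_pos: [612.4, -203.1, 32.8]
ee_rot: [-0.056, 0.88, 0.108, 0.459]
force: [-0.3, 0.5, 0.3]
grip_width: 0.002
grip_force: 0.1
```

Call:
apply_moves(
  targets=[
    [0, [1.0, 0.2, 0], [0, 0, 0]],
    [0, [1.9, 0.5, 0], [0, 0, 0]],
    [0, [1.9, 0.5, 0], [0, 0, 0]],
  ],
)

```text
time_s: 6.9
eef_pos: [614.3, -202.6, 32.8]
ee_rot: [-0.056, 0.88, 0.108, 0.459]
force: [0.5, -0.3, 0.0]
grip_width: -0.003
grip_force: 0.1
```

Call:
apply_moves(
  targets=[
    [0, [1.0, 0.2, 0], [0, 0, 0]],
    [0, [1.9, 0.5, 0], [0, 0, 0]],
    [0, [1.9, 0.5, 0], [0, 0, 0]],
  ],
)

```text
time_s: 7.2
eef_pos: [616.2, -202.1, 32.8]
ee_rot: [-0.056, 0.88, 0.108, 0.459]
force: [-0.4, -0.0, -1.2]
grip_width: -0.0
grip_force: 0.1
```

```bash
python3 - <<'E'
from h import *
s=ctrl.sense();print(loc(s['eef_pos']),s['force'])
p,d,w=cap('side','d3.png'); q=loc(w)
# housing right face: points y<-20, z 31..43
for n in('side','scene'):
    p,d,w=cap(n);q=loc(w).reshape(-1,3);q=q[~np.isnan(q).any(1)]
    m=(q[:,1]<-24)&(q[:,1]>-31)&(q[:,2]>34)&(q[:,2]<51)&(q[:,0]>-90)&(q[:,0]<30)
    if m.any(): print(n,m.sum(),np.percentile(q[m][:,0],[0,3,10,90,97,100]).round(1))
cv2.imwrite('pics/d3c.png',cv2.resize(cv2.imread('pics/d3.png')[230:310,250:390],None,fx=5,fy=5))
E
```

```text
[-27.85879262   0.25257654  32.82673648] [-0.4378687  -0.01975198 -1.20424465]
side 114 [-55.4 -54.7 -50.4  -9.   26.7  29.4]
scene 67 [-58.8 -58.4 -54.6  20.5  26.5  29.4]
```

View pics/d3c.png

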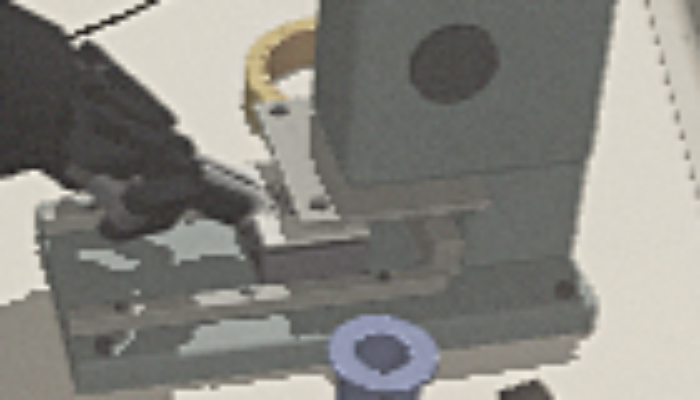

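```bash
python3 - <<'E'
from h import *
i=camera_info('side');E=np.linalg.inv(np.array(i['extrinsics']));f=210/np.tan(np.radians(i['vfov'])/2)
def pr(l):
    w=np.r_[PR+RR@np.array(l[:2]),l[2],1];c=E@w;return ((np.array([i['cx']+f*c[0]/c[2],i['cy']+f*c[1]/c[2]])-[250,230])*5).round(0)
for n,l in dict(tcp=(-27.9,0.2,33),tipback=(-27.9-30,0.2,33+21),lip_r=(-45,-46,72),lip_l=(-45,46,72),lidhome=(-25,-30,53),lidhomeF=(25,-30,53),bodyhomebot=(-25,-30,30),plate=(-150,-60,20),railr=(-150,-41,30),stop=(25,-30,42),lid55=(-55,-30,53)).items(): print(n,pr(l))
p,d,w=cap('side');q=loc(w)
for u,v in((302,278),(310,278),(320,278),(306,286),(315,286),(296,270),(300,273),(304,273)): print(u,v,q[v,u].round(1))
E
```

```text
tcp [305. 229.]
tipback [246. 202.]
lip_r [300. 232.]
lip_l [251. 110.]
lidhome [331. 237.]
lidhomeF [435. 224.]
bodyhomebot [328. 275.]
plate [ 75. 368.]
railr [ 68. 323.]
stop [433. 243.]
lid55 [268. 244.]
302 278 [-54.8 -16.5  44.1]
310 278 [-39.1 -27.9  51.3]
320 278 [-13.8 -24.8  45. ]
306 286 [-47.3 -28.   28.4]
315 286 [-26.6 -31.4  28.2]
296 270 [-69.4 -13.3  67.5]
300 273 [-54.    5.6  41. ]
304 273 [-49.  -10.5  53.4]
```

```bash
python3 - <<'E'
from h import *
from scipy.spatial.transform import Rotation as Ro
i=camera_info('side');E=np.linalg.inv(np.array(i['extrinsics']));f=210/np.tan(np.radians(i['vfov'])/2)
def pr(w):
    c=E@np.r_[w,1];return np.array([i['cx']+f*c[0]/c[2],i['cy']+f*c[1]/c[2]])
s=ctrl.sense();q=s['ee_rot'];R=Ro.from_quat([q[1],q[2],q[3],q[0]]).as_matrix();print('tool z local',loc(np.r_[PR,0]+R[:,2]),'y',loc(np.r_[PR,0]+R[:,1]))
im=cv2.imread('pics/d1.png');im2=cv2.imread('pics/d3.png')
o=[]
for im,e in((im,np.array([498.3,-231.9,33.7])),(im2,s['eef_pos'])):
    im=cv2.resize(im[220:310,200:340],None,fx=5.6,fy=5.6,interpolation=2)
    for k,c in((0,(0,0,255)),(-19,(0,255,0)),(-40,(255,0,0)),(-73,(255,255,0))):
        u=(pr(e+R[:,2]*k)-[200,220])*5.6;cv2.circle(im,tuple(int(a) for a in u),3,c,-1)
    for a in((11,0),(-11,0)):
        u=(pr(e+R[:,0]*a[0])-[200,220])*5.6;cv2.circle(im,tuple(int(a) for a in u),2,(0,255,255),-1)
    o.append(im)
cv2.imwrite('pics/chk.png',cv2.resize(np.vstack(o),(466,600)))
E
```

```text
tool z local [ 8.19495518e-01 -1.65439638e-04 -5.73085568e-01] y [ 1.18130665e-04 -9.99999888e-01  4.57605609e-04]
```

View pics/chk.png

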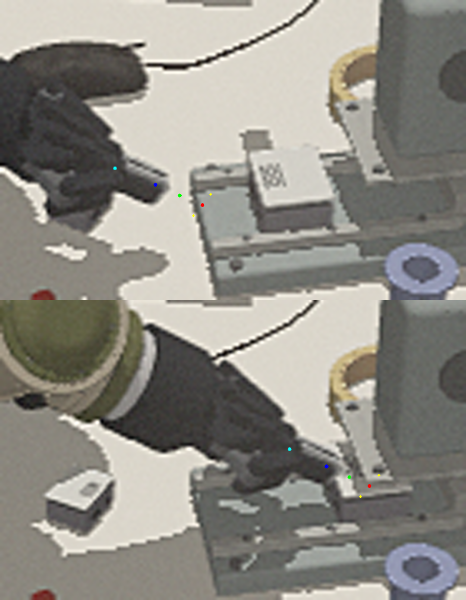

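```bash
python3 - <<'E'
from h import *
from scipy.spatial.transform import Rotation as Ro
for n in('s0','d0'):
    w=np.load(n+'.npy').reshape(-1,3);w=w[~np.isnan(w).any(1)]
    m=(abs(w[:,0]-216)<90)&(abs(w[:,1]-478)<90)&(w[:,2]>100)&(w[:,2]<330);q=w[m]
    print(n,m.sum(),np.sort(q[:,2])[[0,5,20,50]].round(1)); lo=q[q[:,2]<np.sort(q[:,2])[60]]; print(lo.min(0),lo.max(0),lo.mean(0))
s=ctrl.sense();q=s['ee_rot'];R=Ro.from_quat([q[1],q[2],q[3],q[0]]).as_matrix()
for n in('side','scene'):
    p,d,w=cap(n);dark=(p.max(2)<75);t=(w-s['eef_pos'])@R
    m=dark&(abs(t[...,1])<22)&(abs(t[...,0])<22)&(t[...,2]>-90)&(t[...,2]<10)
    k=t[m];print(n,m.sum(),np.sort(k[:,2])[::-1][[0,5,10,20,40]].round(1));k2=k[k[:,2]>-50]; print(k2.min(0),k2.max(0))
E
```

```text
s0 472 [241.  242.6 246.5 252.8]
[184.60734623 420.18888151 240.9673518 ] [242.23396768 523.02627868 254.996532  ] [214.30256576 469.75217476 248.46796574]
d0 510 [240.8 244.2 249.8 257. ]
[188.41861973 422.92690114 240.83606605] [245.86985912 527.95904377 258.96706784] [217.63989645 476.01999369 251.64178765]
side 118 [-10.9 -22.  -24.8 -46.  -54.9]
[-21.99920856  -7.30759922 -49.30437433] [ 10.55008591  21.98363734 -10.87890522]Traceback (most recent call last):
  File "<stdin>", line 11, in <module>
IndexError: index 20 is out of bounds for axis 0 with size 12
```

```bash
python3 - <<'E'
from h import *
s=ctrl.sense()
for n in('side','scene'):
    p,d,w=cap(n);q=loc(w);dark=(p.max(2)<90)&~np.isnan(q[...,0])
    for lo in range(-230,-40,20):
        m=dark&(q[...,0]>lo)&(q[...,0]<lo+20)&(abs(q[...,1])<70)&(q[...,2]>24)
        if m.sum()>3: print(n,lo,m.sum(),'zmin',np.percentile(q[m][:,2],[0,5]).round(0),'y',q[m][:,1].min().round(0),q[m][:,1].max().round(0))
E
```

```text
side -230 172 zmin [122. 130.] y -62.0 -6.0
side -210 153 zmin [114. 122.] y -42.0 -2.0
side -190 293 zmin [103. 116.] y -42.0 29.0
side -170 289 zmin [110. 118.] y -41.0 9.0
side -150 231 zmin [25. 98.] y -64.0 54.0
side -130 263 zmin [29. 87.] y -63.0 56.0
side -110 178 zmin [73. 77.] y -49.0 46.0
side -90 67 zmin [56. 58.] y -32.0 11.0
side -70 63 zmin [24. 26.] y -35.0 14.0
side -50 22 zmin [26. 28.] y -38.0 38.0
scene -230 23 zmin [129. 130.] y -60.0 -25.0
scene -210 57 zmin [111. 117.] y -39.0 -23.0
scene -190 112 zmin [107. 114.] y -40.0 -19.0
scene -170 119 zmin [110. 115.] y -41.0 -6.0
scene -150 86 zmin [90. 93.] y -65.0 -14.0
scene -130 55 zmin [27. 79.] y -62.0 42.0
scene -110 42 zmin [80. 81.] y -40.0 3.0
scene -70 24 zmin [25. 26.] y -33.0 -9.0
scene -50 8 zmin [31. 32.] y -30.0 -28.0
```

The fingertips actually sit about 31 mm behind the stated TCP: at the start they were at z≈241 with the TCP at 197. So they are pushing high and the housing is only at x≈-30. I back off, lower 17 mm and push on.

Call:
apply_moves(
  targets=[
    [0, [-7, -1.8, 0], [0, 0, 0]],
    [0, [-14, -3.6, 0], [0, 0, 0]],
    [0, [-14, -3.6, -6], [0, 0, 0]],
    [0, [-14, -3.6, -12], [0, 0, 0]],
    [0, [-14, -3.6, -17], [0, 0, 0]],
    [0, [-9.7, -2.4, -17], [0, 0, 0]],
    [0, [-4.8, -1.2, -17], [0, 0, 0]],
    [0, [0, 0, -17], [0, 0, 0]],
    [0, [2.9, 0.7, -17], [0, 0, 0]],
    [0, [5.8, 1.5, -17], [0, 0, 0]],
    [0, [8.7, 2.2, -17], [0, 0, 0]],
    [0, [11.6, 2.9, -17], [0, 0, 0]],
    [0, [14.6, 3.6, -17], [0, 0, 0]],
    [0, [14.6, 3.6, -17], [0, 0, 0]],
  ],
)

```text
time_s: 9.0
eef_pos: [631.0, -198.4, 15.9]
ee_rot: [-0.056, 0.88, 0.108, 0.459]
force: [-0.3, 0.1, -0.1]
grip_width: -0.0
grip_force: 0.0
```

Call:
apply_moves(
  targets=[
    [0, [1.0, 0.2, 0], [0, 0, 0]],
    [0, [1.9, 0.5, 0], [0, 0, 0]],
    [0, [2.9, 0.7, 0], [0, 0, 0]],
    [0, [2.9, 0.7, 0], [0, 0, 0]],
  ],
)

```text
time_s: 9.4
eef_pos: [633.7, -197.8, 15.8]
ee_rot: [-0.056, 0.88, 0.108, 0.459]
force: [-0.7, 0.5, -0.9]
grip_width: -0.001
grip_force: 0.0
```

```bash
cat >> h.py <<'E'
def rear():
    for n in('side','scene'):
        p,d,w=cap(n);q=loc(w).reshape(-1,3);q=q[~np.isnan(q).any(1)]
        m=(q[:,1]<-20)&(q[:,1]>-33)&(q[:,2]>34)&(q[:,2]<56)&(q[:,0]>-90)&(q[:,0]<20)
        if m.any(): print(n,m.sum(),np.percentile(q[m][:,0],[0,3,10]).round(1))
E
python3 - <<'E'
from h import *
s=ctrl.sense();print(s['time_s'],loc(s['eef_pos']),s['force']);rear()
E
```

```text
9.4 [-9.89643664  0.1487224  15.76597668] [-0.73118459  0.47719102 -0.87344532]
side 168 [-34.1 -32.7 -29. ]
scene 66 [-36.5 -35.6 -34.1]
```

Call:
apply_moves(
  targets=[
    [0, [1.0, 0.2, 0], [0, 0, 0]],
    [0, [1.9, 0.5, 0], [0, 0, 0]],
    [0, [2.9, 0.7, 0], [0, 0, 0]],
    [0, [3.9, 1.0, 0], [0, 0, 0]],
    [0, [3.9, 1.0, 0], [0, 0, 0]],
  ],
)

```text
time_s: 10.0
eef_pos: [637.6, -196.8, 15.8]
ee_rot: [-0.056, 0.88, 0.108, 0.459]
force: [-0.1, 0.8, 0.1]
grip_width: -0.0
grip_force: 0.0
```

Call:
apply_moves(
  targets=[
    [0, [1.0, 0.2, 0], [0, 0, 0]],
    [0, [1.9, 0.5, 0], [0, 0, 0]],
    [0, [1.9, 0.5, 0], [0, 0, 0]],
  ],
)

```text
time_s: 10.3
eef_pos: [639.5, -196.3, 15.8]
ee_rot: [-0.056, 0.88, 0.108, 0.459]
force: [1.2, -0.7, 0.1]
grip_width: -0.002
grip_force: 0.0
```

Call:
apply_moves(
  targets=[
    [0, [1.0, 0.2, 0], [0, 0, 0]],
    [0, [1.0, 0.2, 0], [0, 0, 0]],
  ],
)

```text
time_s: 10.5
eef_pos: [640.5, -196.1, 15.8]
ee_rot: [-0.056, 0.88, 0.108, 0.459]
force: [-0.9, -0.5, 0.2]
grip_width: -0.001
grip_force: 0.0
```

Call:
apply_moves(
  targets=[
    [0, [1.0, 0.2, 0], [0, 0, 0]],
    [0, [1.0, 0.2, 0], [0, 0, 0]],
  ],
)

```text
time_s: 10.7
eef_pos: [641.5, -195.9, 15.8]
ee_rot: [-0.056, 0.88, 0.108, 0.459]
force: [0.1, 0.6, 0.1]
grip_width: -0.002
grip_force: 0.0
```

Call:
apply_moves(
  targets=[
    [0, [1.0, 0.2, 0], [0, 0, 0]],
    [0, [1.0, 0.2, 0], [0, 0, 0]],
  ],
)

```text
time_s: 10.9
eef_pos: [642.4, -195.6, 15.7]
ee_rot: [-0.056, 0.88, 0.108, 0.458]
force: [-1.4, -0.1, 0.4]
grip_width: 0.003
grip_force: 1.0
```

Call:
apply_moves(
  targets=[
    [0, [0.7, 0.2, 0], [0, 0, 0]],
    [0, [0.7, 0.2, 0], [0, 0, 0]],
  ],
)

```text
time_s: 11.1
eef_pos: [642.7, -195.3, 15.7]
ee_rot: [-0.056, 0.88, 0.108, 0.458]
force: [-9.0, 1.6, 4.1]
grip_width: -0.003
grip_force: 4.4
```

Call:
apply_moves(
  targets=[
    [0, [0.7, 0.2, 0], [0, 0, 0]],
    [0, [0.7, 0.2, 0], [0, 0, 0]],
  ],
)

```text
time_s: 11.3
eef_pos: [642.8, -195.2, 15.6]
ee_rot: [-0.056, 0.881, 0.108, 0.458]
force: [-17.3, -0.9, 7.9]
grip_width: -0.002
grip_force: 8.6
```

```bash
python3 - <<'E'
from h import *
s=ctrl.sense();print(s['time_s'],loc(s['eef_pos']),s['force']);rear()
p,d,w=cap('side','d4.png');cv2.imwrite('pics/d4c.png',cv2.resize(p[230:310,250:390],None,fx=5,fy=5))
E
```

```text
11.3 [-0.35849976  0.51078135 15.56887258] [-17.26834391  -0.91525098   7.85260788]
side 151 [-75.5 -24.5 -21.5]
scene 55 [-28.6 -27.1 -25.9]
```

View pics/d4c.png

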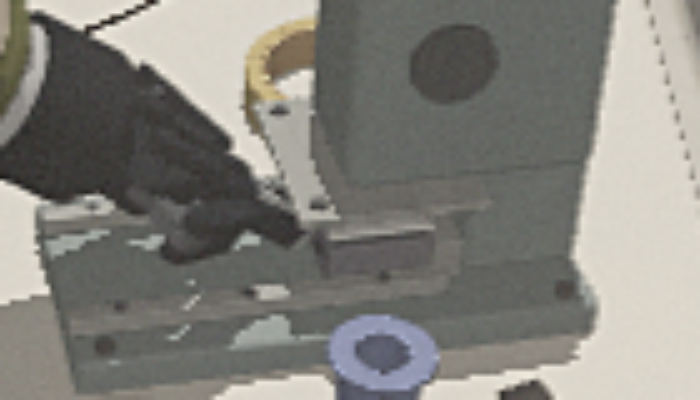

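The housing is home: there's 17 N at the stop, and its image edges at (328–435, 235) match the projected home pose. Backing out along the reverse path.

Call:
apply_moves(
  targets=[
    [0, [-10, -2.5, 0], [0, 0, 0]],
    [0, [-40, -10, 0], [0, 0, 0]],
    [0, [-75, -19, 0], [0, 0, 0]],
    [0, [-110, -27, 5], [0, 0, 0]],
    [0, [-145, -36, 15], [0, 0, 0]],
    [0, [-145, -36, 45], [0, 0, 0]],
    [0, [-155, -39, 70], [-2.2, 8.9, 0]],
    [0, [-170, -42, 90], [-4.4, 17.8, 0]],
    [0, [-180, -45, 105], [-6.6, 26.7, 0]],
    [0, [-190, -48, 115], [-8.9, 35.6, 0]],
    [0, [-200, -50, 125], [-11.1, 44.5, 0]],
    [0, [-209, -52, 134], [-13.3, 53.4, 0]],
    [0, [-209, -52, 134], [-13.3, 53.4, 0]],
    [0, [-209, -52, 134], [-13.3, 53.4, 0]],
  ],
)

```text
time_s: 12.85
eef_pos: [435.8, -247.3, 150.8]
ee_rot: [0.001, 0.992, 0.123, -0.002]
force: [-0.0, -0.4, -0.7]
grip_width: -0.002
grip_force: 0.0
```

```bash
python3 - <<'E'
from h import *
s=ctrl.sense();print(s['time_s'],s['eef_pos'],s['ee_rot'],s['joints'].round(2));rear()
g=[]
for n in('side','scene'):
    p,d,w=cap(n);q=loc(w).reshape(-1,3);q=q[~np.isnan(q).any(1)]
    k=q[(q[:,1]>115)&(q[:,1]<178)&(q[:,0]<-50)&(q[:,0]>-110)&(q[:,2]>235)&(q[:,2]<290)];g.append(k)
    print(n,len(k),k.mean(0),k.min(0),k.max(0))
from scipy.optimize import least_squares
g=np.vstack(g);print(least_squares(lambda c:np.hypot(g[:,0]-c[0],g[:,2]-c[1])-11,[-74,265],loss='soft_l1').x)
E
```

```text
12.85 [ 435.78460097 -247.25369209  150.77883077] [ 0.00147297  0.99244964  0.12263234 -0.00168597] [-0.75  0.3   1.64 -0.    1.2   0.58]
side 154 [-25.3 -24.2 -21.6]
scene 55 [-29.5 -26.7 -25.3]
side 124 [-77.05191763 148.1376081  271.80014232] [-85.73820902 115.61362247 257.31480635] [-62.92895281 176.78718086 276.97139424]<stdin>:7: RuntimeWarning: Mean of empty slice.
  ret = um.true_divide(
Traceback (most recent call last):
ValueError: zero-size array to reduction operation minimum which has no identity
```

Call:
apply_moves(
  targets=[
    [40, [0, 10, 50], [0, 0, 8]],
    [85, [0, 30, 95], [0, 0, 16]],
    [85, [10, 50, 130], [0, 0, 24]],
    [85, [30, 80, 150], [0, 0, 32]],
    [85, [50, 115, 150], [0, 0, 40]],
    [85, [70, 145, 150], [0, 0, 48]],
    [85, [90, 165, 150], [0, 0, 56]],
    [85, [100.6, 174.5, 150], [0, 0, 64]],
    [85, [100.6, 174.5, 150], [0, 0, 72]],
    [85, [100.6, 174.5, 150], [0, 0, 80]],
    [85, [100.6, 174.5, 150], [0, 0, 88]],
    [85, [100.6, 174.5, 150], [0, 0, 90]],
    [85, [100.6, 174.5, 150], [0, 0, 90]],
    [85, [100.6, 174.5, 150], [0, 0, 90]],
  ],
)

```text
time_s: 14.45
eef_pos: [535.0, -73.4, 299.7]
ee_rot: [-0.0, 0.616, 0.787, 0.0]
force: [0.1, 0.2, 1.0]
grip_width: 0.996
grip_force: 0.0
```

```bash
python3 - <<'E'
from h import *
from scipy.spatial.transform import Rotation as Ro
s=ctrl.sense();print(s['time_s'],s['eef_pos'],loc(s['eef_pos']),s['ee_rot'],s['joints'].round(2))
q=s['ee_rot'];print(Ro.from_quat([q[1],q[2],q[3],q[0]]).as_matrix().round(3).tolist())
p,d,w=cap('wrist','w1.png')
p,d,w=cap('side','d5.png');o=np.zeros((420,790,3),np.uint8);o[:315,:420]=cv2.resize(cv2.imread('pics/w1.png'),(420,315));o[:370,420:]=cv2.resize(p[100:285,240:425],(370,370));cv2.imwrite('pics/g1.png',o)
E
```

```text
14.45 [535.03803533 -73.35298194 299.70512835] [-75.4718913  144.80669889 299.70512835] [-1.46242830e-04  6.16325106e-01  7.87491720e-01  3.64444757e-04] [-0.35  0.3   1.25  0.    1.59 -0.6 ]
[[-0.24, 0.971, 0.0], [0.971, 0.24, 0.001], [0.001, 0.0, -1.0]]
```

View pics/g1.png

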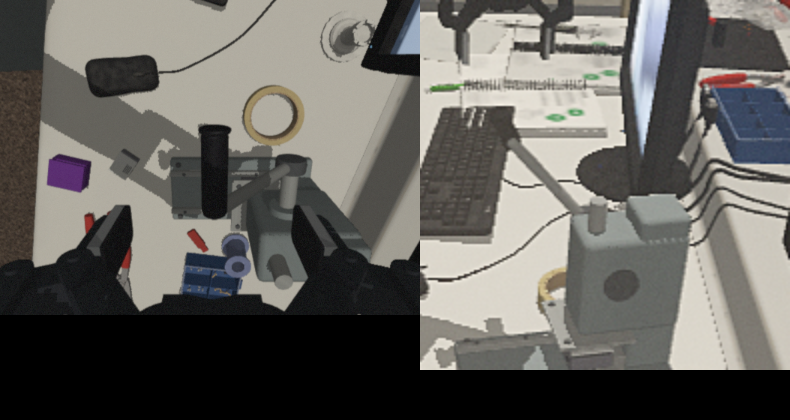

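The wrist view shows the grip at (213,170), midway between the fingers at (125,215) and (310,215). Descending and closing on it.

Call:
apply_moves(
  targets=[
    [85, [1.3, 0.3, -20], [0, 0, 0]],
    [85, [1.3, 0.3, -40], [0, 0, 0]],
    [85, [1.3, 0.3, -60], [0, 0, 0]],
    [85, [1.3, 0.3, -75], [0, 0, 0]],
    [85, [1.3, 0.3, -87], [0, 0, 0]],
    [60, [1.3, 0.3, -87], [0, 0, 0]],
    [40, [1.3, 0.3, -87], [0, 0, 0]],
    [30, [1.3, 0.3, -87], [0, 0, 0]],
    [22, [1.3, 0.3, -87], [0, 0, 0]],
    [15, [1.3, 0.3, -87], [0, 0, 0]],
    [15, [1.3, 0.3, -87], [0, 0, 0]],
    [15, [1.3, 0.3, -87], [0, 0, 0]],
    [15, [1.3, 0.3, -87], [0, 0, 0]],
  ],
  squeeze=60,
)

```text
time_s: 15.85
eef_pos: [536.9, -72.6, 213.5]
ee_rot: [0.001, 0.616, 0.788, 0.0]
force: [-1.2, 0.6, 5.6]
grip_width: 0.236
grip_force: 58.7
```

```bash
python3 - <<'E'
from h import *
s=ctrl.sense();print(s['time_s'],loc(s['eef_pos']),s['force'],s['wrist_torque'],s['grip_width']*85.4,s['grip_force'])
# path rows: grip centre c(q), tool rigid with lever; commanded base = TCP at start
c0=np.array([-74,265.]);h=np.array([22,150.])
T0=np.array([-74.,213.])  # TCP in local xz
def rows(q):
    r=T0-h; c,s_=np.cos(q),np.sin(q)
    # rotation about y by -q : x' = c x - s z ; z' = s x + c z
    d=np.array([c*r[0]-s_*r[1], s_*r[0]+c*r[1]])-r
    return [round(d[0]*RR[0,0],1),round(d[0]*RR[1,0],1),round(d[1],1)],[round(np.degrees(q)*.2419,1),round(-np.degrees(q)*.9703,1),0]
for q in np.arange(.0,.75,.03): print(round(q,2),rows(q))
E
```

```text
15.85 [-73.44669081 145.05041213 213.53683281] [-1.16598387  0.64501262  5.64705794] [ 0.078467    0.10656816 -0.06101638] 20.17162296081297 58.68245601654053
0.0 ([np.float64(0.0), np.float64(0.0), np.float64(0.0)], [np.float64(0.0), np.float64(-0.0), 0])
0.03 ([np.float64(-1.8), np.float64(-0.4), np.float64(-2.9)], [np.float64(0.4), np.float64(-1.7), 0])
0.06 ([np.float64(-3.5), np.float64(-0.9), np.float64(-5.9)], [np.float64(0.8), np.float64(-3.3), 0])
0.09 ([np.float64(-5.1), np.float64(-1.3), np.float64(-8.9)], [np.float64(1.2), np.float64(-5.0), 0])
0.12 ([np.float64(-6.6), np.float64(-1.7), np.float64(-11.9)], [np.float64(1.7), np.float64(-6.7), 0])
0.15 ([np.float64(-8.1), np.float64(-2.0), np.float64(-15.1)], [np.float64(2.1), np.float64(-8.3), 0])
0.18 ([np.float64(-9.4), np.float64(-2.4), np.float64(-18.2)], [np.float64(2.5), np.float64(-10.0), 0])
0.21 ([np.float64(-10.7), np.float64(-2.7), np.float64(-21.4)], [np.float64(2.9), np.float64(-11.7), 0])
0.24 ([np.float64(-11.9), np.float64(-3.0), np.float64(-24.6)], [np.float64(3.3), np.float64(-13.3), 0])
0.27 ([np.float64
[... 961 characters left out ...]
64(-4.5), np.float64(-58.3)], [np.float64(7.5), np.float64(-30.0), 0])
0.57 ([np.float64(-18.3), np.float64(-4.6), np.float64(-61.8)], [np.float64(7.9), np.float64(-31.7), 0])
0.6 ([np.float64(-18.2), np.float64(-4.5), np.float64(-65.2)], [np.float64(8.3), np.float64(-33.4), 0])
0.63 ([np.float64(-18.1), np.float64(-4.5), np.float64(-68.7)], [np.float64(8.7), np.float64(-35.0), 0])
0.66 ([np.float64(-17.9), np.float64(-4.5), np.float64(-72.1)], [np.float64(9.1), np.float64(-36.7), 0])
0.69 ([np.float64(-17.6), np.float64(-4.4), np.float64(-75.5)], [np.float64(9.6), np.float64(-38.4), 0])
0.72 ([np.float64(-17.2), np.float64(-4.3), np.float64(-78.9)], [np.float64(10.0), np.float64(-40.0), 0])
```

Call:
apply_moves(
  targets=[
    [15, [-1.8, -0.4, -2.9], [0.4, -1.7, 0]],
    [15, [-3.5, -0.9, -5.9], [0.8, -3.3, 0]],
    [15, [-5.1, -1.3, -8.9], [1.2, -5.0, 0]],
    [15, [-6.6, -1.7, -11.9], [1.7, -6.7, 0]],
    [15, [-8.1, -2.0, -15.1], [2.1, -8.3, 0]],
    [15, [-9.4, -2.4, -18.2], [2.5, -10.0, 0]],
    [15, [-10.7, -2.7, -21.4], [2.9, -11.7, 0]],
    [15, [-11.9, -3.0, -24.6], [3.3, -13.3, 0]],
    [15, [-12.9, -3.2, -27.9], [3.7, -15.0, 0]],
    [15, [-13.9, -3.5, -31.2], [4.2, -16.7, 0]],
    [15, [-13.9, -3.5, -31.2], [4.2, -16.7, 0]],
  ],
)

```text
time_s: 16.95
eef_pos: [523.2, -76.0, 182.6]
ee_rot: [0.093, 0.609, 0.779, 0.119]
force: [0.4, 2.3, 6.5]
grip_width: 0.237
grip_force: 59.2
```

```bash
cat >> h.py <<'E'
from scipy.spatial.transform import Rotation as Ro
def lev():
    s=ctrl.sense();q=s['ee_rot'];R=Ro.from_quat([q[1],q[2],q[3],q[0]]).as_matrix()
    g=loc(s['eef_pos']-52*R[:,2]); th=np.arctan2(g[2]-150,22-g[0]); f=np.r_[RR.T@s['force'][:2],s['force'][2]]
    lq=np.radians(50)-th; tan=np.array([-np.sin(th),0,-np.cos(th)]);rad=np.array([-np.cos(th),0,np.sin(th)])
    print('t',s['time_s'],'grip',g.round(1),'r',np.hypot(g[0]-22,g[2]-150).round(1),'q',lq.round(3),'tilt',np.arcsin(loc(np.r_[PR,0]+R[:,2])[0]).round(3),'Ftan',-(f@tan).round(2),'Frad',(f@rad).round(2),'f',f.round(1),'w',s['grip_width']*85.4,'tq',s['wrist_torque'].round(2))
E
python3 -c "
from h import *
lev()"
```

```text
t 16.95 grip [-103.2  145.1  232.2] r 149.7 q 0.292 tilt 0.304 Ftan 5.98 Frad 2.82 f [0.9 2.2 6.5] w 20.280056851289263 tq [ 0.51 -0.06  0.17]
```

Call:
apply_moves(
  targets=[
    [15, [-0.9, -0.2, -3.3], [0.4, -1.6, 0]],
    [15, [-1.7, -0.4, -6.7], [0.8, -3.3, 0]],
    [15, [-2.3, -0.6, -10.0], [1.2, -5.0, 0]],
    [15, [-2.3, -0.6, -10.0], [1.2, -5.0, 0]],
  ],
)

```text
time_s: 17.35
eef_pos: [520.8, -76.6, 172.6]
ee_rot: [0.121, 0.604, 0.773, 0.154]
force: [-1.9, 3.3, 8.1]
grip_width: 0.237
grip_force: 59.4
```

```bash
python3 -c "
from h import *
lev()"
```

```text
t 17.35 grip [-110.   145.1  220.6] r 149.7 q 0.382 tilt 0.393 Ftan 6.62 Frad 4.79 f [-1.1  3.6  8.1] w 20.27445829251973 tq [0.5  0.01 0.18]
```

Call:
apply_moves(
  targets=[
    [15, [-0.3, -0.1, -1.7], [0.2, -0.8, 0]],
    [15, [-0.6, -0.1, -3.4], [0.4, -1.6, 0]],
    [15, [-0.9, -0.2, -5.1], [0.6, -2.4, 0]],
    [15, [-1.1, -0.2, -6.8], [0.8, -3.3, 0]],
    [15, [-1.1, -0.2, -6.8], [0.8, -3.3, 0]],
  ],
)

```text
time_s: 17.85
eef_pos: [520.0, -76.8, 166.4]
ee_rot: [0.139, 0.6, 0.768, 0.176]
force: [-4.0, 4.0, 14.6]
grip_width: 0.236
grip_force: 60.1
```

```bash
python3 -c "
from h import *
lev()"
```

```text
t 17.85 grip [-113.6  145.1  213.2] r 149.6 q 0.437 tilt 0.453 Ftan 11.98 Frad 8.82 f [-2.9  4.9 14.6] w 20.128726642724025 tq [0.65 0.13 0.22]
```

Call:
apply_moves(
  targets=[
    [15, [-0.5, -0.1, -1.7], [0.2, -0.8, 0]],
    [15, [-0.9, -0.2, -3.4], [0.5, -1.7, 0]],
    [15, [-1.1, -0.3, -5.1], [0.7, -2.5, 0]],
    [15, [-1.2, -0.3, -6.8], [0.9, -3.4, 0]],
    [15, [-1.3, -0.3, -8.5], [1.1, -4.2, 0]],
    [15, [-1.4, -0.3, -10.1], [1.3, -5.0, 0]],
    [15, [-1.4, -0.3, -10.1], [1.3, -5.0, 0]],
  ],
)

```text
time_s: 18.55
eef_pos: [521.0, -76.8, 160.1]
ee_rot: [0.168, 0.592, 0.759, 0.213]
force: [-4.2, 12.3, 36.1]
grip_width: 0.238
grip_force: 62.6
```

```bash
python3 -c "
from h import *
lev()"
```

```text
t 18.55 grip [-117.1  145.   204.4] r 149.3 q 0.5 tilt 0.55 Ftan 33.25 Frad 14.16 f [-1.1 13.  36.1] w 20.321452900348923 tq [ 2.29 -1.77  1.23]
```

Call:
apply_moves(
  targets=[
    [15, [0, 0, 1.0], [-0.1, 0.5, 0]],
    [15, [0, 0, 2.0], [-0.2, 1.0, 0]],
    [15, [0, 0, 2.0], [-0.2, 1.0, 0]],
  ],
)

```text
time_s: 18.85
eef_pos: [520.8, -76.8, 161.3]
ee_rot: [0.162, 0.594, 0.761, 0.206]
force: [-2.1, 9.4, 27.7]
grip_width: 0.235
grip_force: 61.7
```

```bash
python3 - <<'E'
from h import *
lev();rear()
p,d,w=cap('side','d6.png');q=loc(w)
a=cv2.imread('pics/d4.png')
cv2.imwrite('pics/cmp.png',np.hstack([cv2.resize(a[240:300,300:360],(390,390),interpolation=2),cv2.resize(p[240:300,300:360],(390,390),interpolation=2)]))
for n in('side','scene'):
    p,d,w=cap(n);q=loc(w).reshape(-1,3);q=q[~np.isnan(q).any(1)]
    m=(q[:,0]>-27)&(q[:,0]<5)&(q[:,1]<-18)&(q[:,1]>-32)&(q[:,2]>32)&(q[:,2]<60);print(n,m.sum(),np.percentile(q[m][:,2],[50,80,90,95,100]).round(1))
E
```

```text
t 18.85 grip [-116.4  145.   206.1] r 149.4 q 0.487 tilt 0.53 Ftan 25.75 Frad 10.17 f [ 0.3  9.6 27.7] w 20.062989720822422 tq [ 1.79 -1.62  0.87]
side 131 [-25.6 -23.6 -20.2]
scene 48 [-28.  -27.5 -26.5]
side 108 [44.2 48.4 49.6 50.2 53.1]
scene 41 [41.6 43.7 45.  45.7 46.7]
```

View pics/cmp.png

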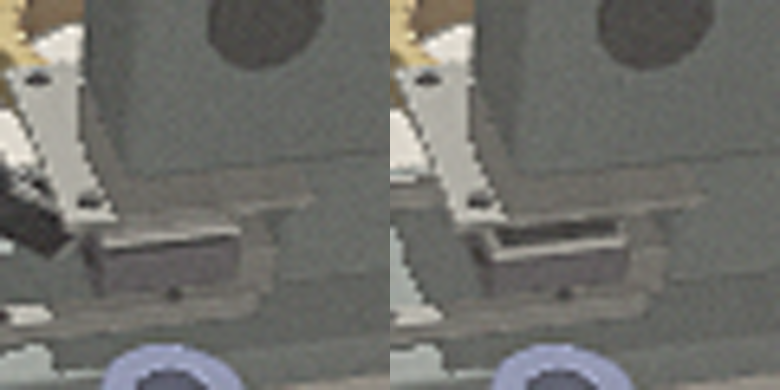

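The right panel shows the lid dropped: a dark gap above its edge at (560,232), edge at row 248 against 235 before. The force has risen to about 26 N, roughly 140 N at the ram. Holding for a bit over a second.

Call:
apply_moves(
  targets=[
    [15, [0, 0, 0], [0, 0, 0]],
    [15, [0, 0, 0], [0, 0, 0]],
    [15, [0, 0, 0], [0, 0, 0]],
    [15, [0, 0, 0], [0, 0, 0]],
    [15, [0, 0, 0], [0, 0, 0]],
    [15, [0, 0, 0], [0, 0, 0]],
    [15, [0, 0, 0], [0, 0, 0]],
    [15, [0, 0, 0], [0, 0, 0]],
    [15, [0, 0, 0], [0, 0, 0]],
    [15, [0, 0, 0], [0, 0, 0]],
    [15, [0, 0, 0], [0, 0, 0]],
    [15, [0, 0, 0], [0, 0, 0]],
  ],
)

```text
time_s: 20.3
eef_pos: [520.8, -76.8, 161.2]
ee_rot: [0.162, 0.594, 0.761, 0.206]
force: [-0.7, 11.4, 27.9]
grip_width: 0.236
grip_force: 61.7
```

Call:
apply_moves(
  targets=[
    [15, [0.6, 0.1, 2.3], [-0.3, 1.2, 0]],
    [15, [1.0, 0.2, 4.6], [-0.6, 2.3, 0]],
    [15, [1.4, 0.3, 8.1], [-1.1, 4.0, 0]],
    [15, [1.9, 0.4, 11.5], [-1.5, 5.7, 0]],
    [15, [2.5, 0.5, 14.9], [-1.9, 7.3, 0]],
    [15, [3.1, 0.7, 18.2], [-2.3, 9.0, 0]],
    [15, [3.9, 0.9, 21.6], [-2.7, 10.7, 0]],
    [15, [4.8, 1.1, 24.9], [-3.1, 12.3, 0]],
    [15, [5.8, 1.4, 28.2], [-3.6, 14.0, 0]],
    [15, [6.8, 1.6, 31.5], [-4.0, 15.7, 0]],
    [15, [8.0, 1.9, 34.7], [-4.4, 17.3, 0]],
    [15, [9.3, 2.2, 37.9], [-4.8, 19.0, 0]],
    [15, [10.6, 2.6, 41.0], [-5.2, 20.7, 0]],
    [15, [12.1, 2.9, 44.2], [-5.6, 22.3, 0]],
    [15, [13.6, 3.3, 47.2], [-6.1, 24.0, 0]],
    [15, [15.2, 3.7, 50.2], [-6.5, 25.7, 0]],
    [15, [16.9, 4.2, 53.2], [-6.9, 27.3, 0]],
    [15, [18.7, 4.6, 56.1], [-7.3, 29.0, 0]],
    [15, [18.7, 4.6, 56.1], [-7.3, 29.0, 0]],
  ],
)

```text
time_s: 22.2
eef_pos: [537.2, -72.6, 213.3]
ee_rot: [0.0, 0.615, 0.788, -0.0]
force: [-3.1, -1.1, 5.3]
grip_width: 0.234
grip_force: 60.4
```

```bash
python3 - <<'E'
from h import *
lev();rear()
for n in('side','scene'):
    p,d,w=cap(n);q=loc(w).reshape(-1,3);q=q[~np.isnan(q).any(1)]
    m=(q[:,0]>-27)&(q[:,0]<5)&(q[:,1]<-18)&(q[:,1]>-32)&(q[:,2]>32)&(q[:,2]<60);print(n,m.sum(),np.percentile(q[m][:,2],[50,80,90,95,100]).round(1))
E
```

```text
t 22.2 grip [-73.2 145.  265.3] r 149.5 q -0.008 tilt 0.0 Ftan 0.89 Frad 6.19 f [-3.3 -0.3  5.3] w 19.961458334080486 tq [ 0.06 -0.18  0.14]
side 131 [-25.9 -23.9 -21. ]
scene 52 [-26.6 -25.9 -24.5]
side 102 [43.8 48.2 49.7 50.3 52.2]
scene 49 [40.3 45.9 47.  48.1 49. ]
```

The lever is at rest and the lid still sits low. Opening and lifting clear.

Call:
apply_moves(
  targets=[
    [22, [0, 0, 0], [0, 0, 0]],
    [26, [0, 0, 0], [0, 0, 0]],
    [40, [0, 0, 0], [0, 0, 0]],
    [60, [0, 0, 0], [0, 0, 0]],
    [85, [0, 0, 0], [0, 0, 0]],
    [85, [0, 0, 0], [0, 0, 0]],
    [85, [0, 0, 0], [0, 0, 0]],
    [85, [0, 0, 0], [0, 0, 0]],
    [85, [0, 0, 25], [0, 0, 0]],
    [85, [0, 0, 60], [0, 0, 0]],
    [85, [0, 0, 100], [0, 0, 0]],
    [85, [-20, 0, 130], [0, 0, 0]],
    [85, [-50, 0, 140], [0, 0, 0]],
    [85, [-80, 0, 140], [0, 0, 0]],
    [85, [-80, 0, 140], [0, 0, 0]],
    [85, [-80, 0, 140], [0, 0, 0]],
  ],
)

```text
time_s: 24.0
eef_pos: [456.7, -72.6, 353.1]
ee_rot: [0.0, 0.616, 0.788, 0.0]
force: [0.6, 0.2, -0.2]
grip_width: 0.997
grip_force: 0.0
```

```bash
python3 - <<'E'
from h import *
rear();s=ctrl.sense();print(s['time_s'],s['force'])
a=cv2.imread('pics/d4.png');p,d,w=cap('side','d7.png')
q=loc(w).reshape(-1,3);q=q[~np.isnan(q).any(1)]
k=q[(q[:,1]>115)&(q[:,1]<178)&(q[:,0]<-50)&(q[:,0]>-110)&(q[:,2]>235)&(q[:,2]<290)];print(len(k),k.mean(0))
cv2.imwrite('pics/cmp2.png',np.hstack([cv2.resize(p[100:300,240:440],(400,400)),cv2.resize(p[240:300,300:360],(390,400),interpolation=2)]))
E
```

```text
side 133 [-25.4 -24.1 -20.9]
scene 52 [-26.5 -26.1 -25.5]
24.1 [ 0.58758801 -0.23607469 -0.50490592]
125 [-76.86016438 147.44897215 271.82661861]
```

View pics/cmp2.png

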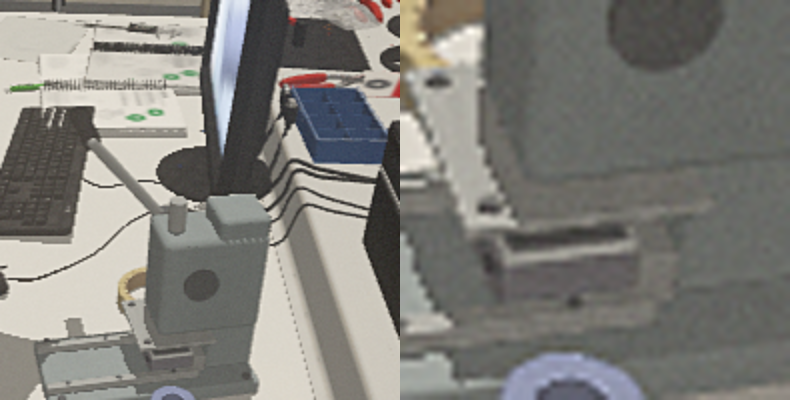

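The lever is up at rest (left panel, grip at (85,125)), the lid is shut (right panel, gap at (565,240)), the housing is home and the gripper is clear. Handing in.

```bash
python3 -c "
from rig import ctrl
print(ctrl.finish_job())"
```

```text
the job is handed in; nothing more can be done
None
```

I handed the job in at about 24 s of the 67 s allowed: the housing is home under the ram, its lid was pressed shut and held for about 1.5 s, the lever was eased back to rest and the gripper is clear. I saw no verdict from the judge.

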